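# Open the melon pen's gravity-latched gate

### The arm

A 6-joint arm with a two-finger parallel gripper is mounted at the origin on the work surface. World frame = base frame: x ahead of the robot, y to its left, z up, the work surface at z = 0. Lengths are in m, angles in degrees, forces in N, time in s.
With the tool pointing down it reaches from about 0.35 to 0.875 m from the base axis. Payload 4.2 kg.
Tool frame: the origin (TCP) lies on the front face of the gripper's body, between the roots of the fingers; the fingertips stand 70 mm ahead of it and the grasp point (between the pads) lies 51 mm ahead of it; x points along the fingers, y is the direction in which the jaws open and shut, and the axes are right-handed (so a half turn about x gives the same grasp; the last joint's range is limited). The gripper opens to 87 mm and grips with 3 to 60 N. Pads are 19 mm wide; open, the fingers measure 117 mm over their backs; the gripper's body (75 mm by 190 mm) begins 51 mm behind the grasp point.
Start: joints at [91.249, 22.042, 0.453, 0, -68.411, -14.817], TCP at [0.147, 0.608, 0.292] pointing down, gripper open.
Joint ranges: [-179.83, 179.83], [-69.29, 118.12], [-61.27, 80.66], [-181.25, 117.63], [-171.15, -9.14], [-177.46, 177.46]. Speed limits (degrees/s): [159.86, 159.86, 180, 180, 180, 180].

### API

Orientations are given as a 3x3 rotation matrix whose columns are the frame's x, y, z axes.
In Python, from station import r, viewer, spotter gives the robot as it stands.
- The arm moves only by the tool move_arm, never from a script. Its argument "series" is a list that holds one entry, the list of rows, each a list of 7 numbers: the turn, a rotation vector about the world's x, y, z scaled (see below), then the shift along the world's x, y, z scaled (see below), then the opening, from 0 (shut) to 1 (fully open). A call has 1 to 20 rows; each row shifts and turns the pose as measured when the row begins; what a row does not reach is not made up. The controller multiplies each number of a shift by 60 mm and each number of a turn by 8 degrees. A row lasts 1/8 s, in which the tool goes at most 62.5 mm and 10.7 degrees, less where a joint would pass 70% of its speed; a pose out of reach is approached as far as the arm can. A call with a number of a shift or a turn outside -1 to 1 is refused whole. A call with a gripper value outside its range is refused whole. The fingers move at their own pace and stop on an object; the grip force is fixed at half the most. Time passes only in rows, so rows that do not move let the fingers close. It gives the time, the measured TCP pose, the force and the opening at its end, in the units of the state.
- r.sense(): the state, without advancing time (a new reading comes with each control period).
- viewer.capture(name): name is "scene" or "top" or "wrist"; returns (picture, depth): 384x512x3 uint8, red, green, blue; 384x512 float32, m along the optical axis (not along the pixel's ray), 0 where there is no reading.
- viewer.camera_params(name): a dict with "mtx" (3x3 intrinsics, pixels), "pose" (4x4, takes a point from camera to world coordinates). Camera axes: x right, y down, z forward; pixel columns grow to the right and rows downward; lengths in m; the calibration is good to about 2 mm. A picture is of the moment at which its call begins: read the wrist's pose just before it. camera_params takes no time and is no camera call; for the wrist camera it gives the pose at the moment of the call.
- r.finish_job(): hands the job in, once; it reports no verdict.
Trained networks look in the newest picture that a camera, given by its name, has taken for a name from the list of things; names that differ only in an ending like _2 or _b are one class to them, and where a whole thing is asked for, a point or a joint stands for the part that bears it (a point fixed in the world has none). Each returns a list of dicts, best first, with "conf" (0 to 1); they miss things now and then, are a little off and sometimes report something else, mostly with a low value. They report only what shows in the picture. A call takes as long as a camera call.
- spotter.find_in(camera, name): "centre" ([column, row] in pixels, amid what is visible of it).
- spotter.trace(camera, name): "mask" (384x512 bool, what is visible of it) and "centre" ([column, row] in pixels, amid what is visible of it).
The state is a dict: "time_s": time; "joints": joint angles; "joint_velocities": joint speeds; "effort": joint torques, N m; "tcp_pos": TCP position; "ee_rot": TCP orientation; "wrist_force": force on the tool from outside, world axes, zero at the start; "moment": the same for the moment, N m; "gripper_width": opening from 0.0 (shut) to 1.0 (fully open).
Only numpy, scipy, OpenCV 4.12 (cv2) and the standard library are available. Lean on these libraries where they do the work, as an engineer would, in place of code of your own. Each camera call takes 0.05 s, during which the arm holds its last target.

### The job

Open the gate of the melon pen on the counter so that fruit can be taken out: press the red thumb plate gently, just far enough to lift the latch bar clear of the catch without forcing it against the hood above, and with it held there swing the gate wide open towards the robot, about square to the front of the pen. Then let go, so that the latch bar drops back level and the gate stays open; leave the jug, the tub and the half melon where they stand.

Things in the scene. Friction and masses are not known exactly. Their poses are not given: they have to be found in the camera images.
- gate (a joint): Swing of the steel-wire gate, rad: 0 shut, grows as its free end comes out towards the robot, stop at 1.75; square is 1.57. Gate 250 mm long from hinge line to free end, 131 mm high (12 mm tube frame, upper edge of the latch bracket at 168 mm), 0.5 kg. Friction (0.15 N m) keeps it where it is left.
- gate_hinge (a point): A point on the gate's vertical hinge line, 150 mm above the counter; does not move. Its axes are the pen's: -x out of the front (to which the gate opens), +y from the gate's free end to the hinge, z up. The shut gate runs from here along -y; seen from above the opening gate turns clockwise about this line.
- latch (a joint): Angle of the latch bar on the gate, rad: 0 at rest (level, on its stop), grows as the nose rises and the thumb plate sinks; limit 0.5. A see-saw bar along the gate's front, 35 mm before the gate's plane, pivoted 185 mm from the hinge line, 150 mm above the counter. Its weight makes the nose fall; 1 to 4 N on the thumb plate lifts it.
- thumb_plate: Red rubber-lined trough on the latch bar's hinge-side end: floor 44 mm along the gate (own y, ends open), 40 mm wide inside (own x), a rim each x side to push the gate by. Origin: top of the rounded cross rib where a fingertip presses; floor 7 mm below, rim tops 7 mm above. At rest 100 mm from the hinge line along the gate, 35 mm before its plane, 165 mm up; 85 mm from the pivot. Takes at most 30 N.
- nose (a point): Centre of the round steel nose (10 mm diameter, 20 mm long along x) on the latch bar's other end, 85 mm from the pivot, so it rises as far as the thumb plate sinks. At rest it lies in the catch behind the lip, 3 mm from it, 150 mm above the counter.
- jug: White plastic jug with blue cap, 80 mm diameter, 170 mm tall, 0.6 kg, standing beside the work; origin at the centre of its underside. To be left alone.
- tub: Clear round tub with white lid, 90 mm diameter, 75 mm tall; origin at the centre of its underside. To be left alone.
- half_melon: Half a melon lying cut side down, 110 mm diameter, 55 mm tall; origin at the centre of its underside. To be left alone.
- catch_post (a point): Top centre of the fixed post (22 mm square, 200 mm high) at the gate's free end. It carries the catch: a dark C open to the robot, yellow lip in front, hood above. The catch's height is set by hand, not measured: the nose must rise 7 to 27 mm to clear the lip; 5 mm more and it meets the hood, where force climbs steeply. It comes out between them towards -x, clear at 0.13 rad of gate.

How it is judged:
By the outcome, as a careful person would: the job done as asked, in the order asked, and still so for the second after the job is handed in, with the robot touching nothing.
It also fails if it takes over 72 s, if anything falls off the work surface, if the arm or the gripper's body presses on something with over 40 N, if the wrist force passes 120 N, or if a joint passes its speed limit or range.

## Working session

There is one attempt and no reset: what is moved stays moved. The work goes in short steps, Python scripts to look and compute and a tool call to move; the robot and the scene stay as the last step left them, time stands still between calls to the robot, and variables do not carry over. Pictures are saved under pics/ and viewed, and the job is handed in when it is done.

Besides the shell and the picture viewer there is one more tool, called after "Request:" by a JSON object that holds its "name" and its "arguments". move_arm: Moves the arm, as the interface text tells. Its arguments: {"type":"object","properties":{"series":{"type":"array","items":{"type":"array","items":{"type":"array","items":{"type":"number","minimum":-1,"maximum":1}}}}},"required":["series"]}

```bash
ls; mkdir -p pics
cat > h.py <<'E'
import numpy as np, cv2
from station import r, viewer, spotter
def cap(n,tag):
    p=viewer.camera_params(n); im,d=viewer.capture(n)
    cv2.imwrite(f"pics/{tag}.png",im[:,:,::-1]); np.savez(f"pics/{tag}.npz",im=im,d=d,K=p["mtx"],T=p["pose"]); return im,d,np.array(p["mtx"]),np.array(p["pose"])
def w(d,K,T,u,v,z=None):
    if z is None:
        a=d[int(v)-1:int(v)+2,int(u)-1:int(u)+2]; z=np.median(a[a>0])
    c=np.array([(u-K[0,2])/K[0,0]*z,(v-K[1,2])/K[1,1]*z,z,1]); return (T@c)[:3]
def cloud(d,K,T,m):
    v,u=np.nonzero(m&(d>0)); z=d[v,u]
    return (T@np.stack([(u-K[0,2])/K[0,0]*z,(v-K[1,2])/K[1,1]*z,z,np.ones_like(z)]))[:3].T
E
python3 - <<'E'
from h import *
print(r.sense())
for n in ["scene","top","wrist"]:
    im,d,K,T=cap(n,n+"0"); print(n,T.round(3).tolist(),K[0,0])
    for o in ["thumb_plate","nose","gate","jug","tub","half_melon"]:
        for q in spotter.trace(n,o)[:2]:
            c=cloud(d,K,T,q["mask"]); 
            print(n,o,round(q["conf"],2),np.round(q["centre"]),np.median(c,0).round(3) if len(c) else None,len(c), c.min(0).round(3) if len(c) else '',c.max(0).round(3) if len(c) else '')
E
```

```text
pics
{'time_s': 0.0, 'joints': array([ 9.12516463e+01,  2.20903280e+01,  3.79418269e-01, -2.84487265e-02,
       -6.84119093e+01, -1.48174042e+01]), 'joint_velocities': array([ 0.02048184,  0.06478891,  0.01437457,  0.06956578,  0.11103635,
       -0.08365953]), 'effort': array([-2.34521940e-04, -3.90667427e+01,  1.87405211e+01,  4.21981260e+00,
        1.10169168e-02, -1.98851349e-04]), 'tcp_pos': array([0.14646378, 0.60712644, 0.29116294]), 'ee_rot': array([[-4.14761187e-04, -2.34738802e-01, -9.72058395e-01],
       [-2.15312502e-03, -9.72056015e-01,  2.34739147e-01],
       [-9.99997596e-01,  2.19032394e-03, -1.02250882e-04]]), 'wrist_force': array([-0.37730085, -0.8052055 , -0.07224337]), 'moment': array([ 0.0508378 , -0.00262319,  0.03021232]), 'gripper_width': 1.0015051012462506}
scene [[-0.751, 0.508, -0.421, 1.007], [0.66, 0.586, -0.471, 0.576], [0.007, -0.631, -0.775, 1.076], [0.0, 0.0, 0.0, 1.0]] 438.272626104396
scene thumb_plate 0.54 [204. 182.] [ 0.582 -0.097  0.16 ] 292 [ 0.477 -0.251 -0.007] [ 0.614 -0.073  0.176]
scene nose 0.76 [198. 177.] [ 0.575 -0.112  0.159] 382 
[... 814 characters left out ...]
6 -0.099  0.161] 320 [ 0.556 -0.132  0.   ] [ 0.646 -0.074  0.178]
top nose 0.8 [302. 152.] [ 0.574 -0.114  0.159] 527 [ 0.544 -0.26  -0.003] [ 0.626 -0.075  0.178]
top gate 0.78 [306. 146.] [ 0.597 -0.128  0.142] 1339 [ 0.543 -0.283 -0.006] [ 0.684 -0.001  0.178]
top jug 0.86 [389. 211.] [ 0.415 -0.341  0.116] 963 [ 0.383 -0.428 -0.007] [ 0.483 -0.316  0.176]
top tub 0.87 [354. 259.] [ 0.297 -0.268  0.074] 879 [ 0.255 -0.312  0.006] [ 0.342 -0.23   0.084]
top half_melon 0.97 [183. 157.] [0.586 0.222 0.039] 1052 [ 0.54   0.174 -0.007] [0.645 0.283 0.061]
wrist [[-0.234, -0.941, -0.243, 0.213], [-0.972, 0.227, 0.058, 0.592], [0.0, 0.25, -0.968, 0.384], [0.0, 0.0, 0.0, 1.0]] 275.69119246349806
```

Run:
```python
import cv2
for n,(a,b,c,e) in {"scene0":(100,260,110,310),"top0":(100,280,240,450)}.items():
    i=cv2.imread(f"pics/{n}.png"); cv2.imwrite(f"pics/{n}z.png",cv2.resize(i[a:b,c:e],None,fx=3.5,fy=3.3,interpolation=cv2.INTER_CUBIC))
```

```text
(no output)
```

View pics/scene0.png

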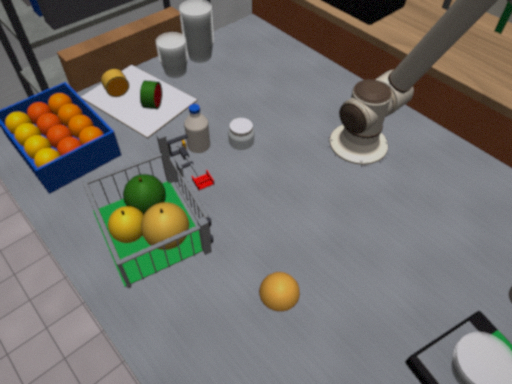

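View pics/scene0z.png

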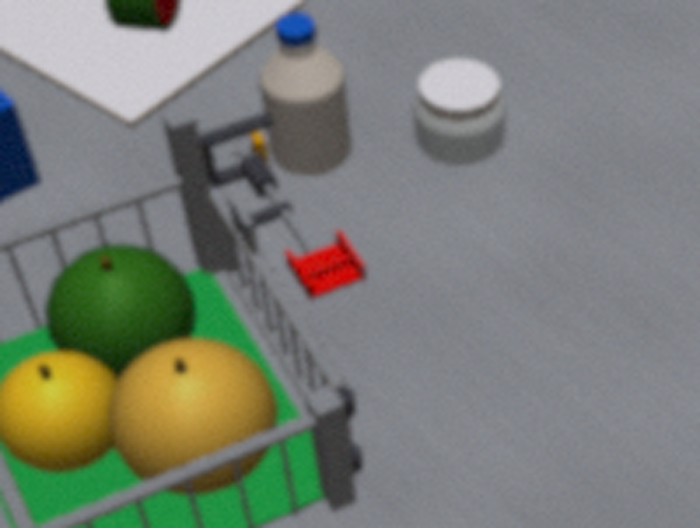

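View pics/top0z.png

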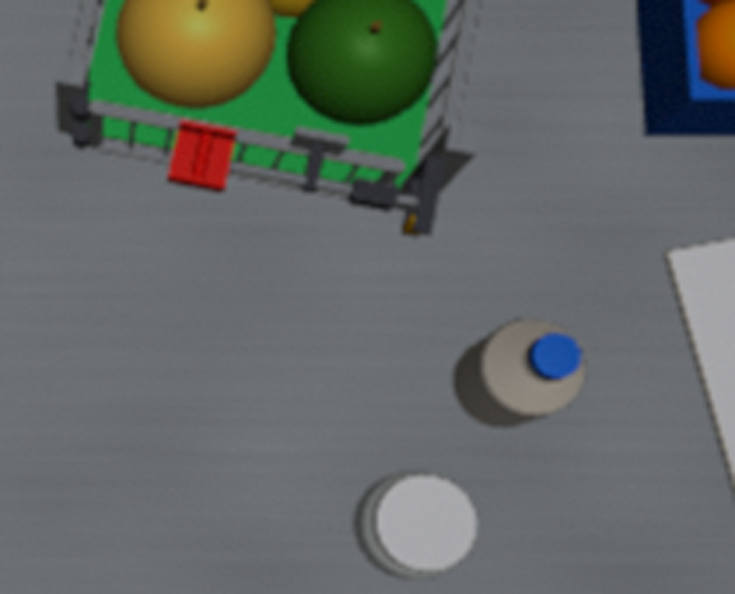

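The scene view shows the pen with its red plate near (204,181) and the catch with its yellow lip near (185,140). The jug is at (197,130) and the tub at (241,133). In the top view the plate is at about (297,148), the hinge post on its left, and the catch at about (360,160). Next I'll measure the gate's axes.

Run:
```python
from h import *
for n in ["top0","scene0"]:
    f=np.load(f"pics/{n}.npz"); im=f["im"].astype(int); d,K,T=f["d"],f["K"],f["T"]
    R=(im[...,0]>130)&(im[...,1]<60)&(im[...,2]<60)
    vv,uu=np.mgrid[:384,:512]
    P=cloud(d,K,T,np.ones_like(R)).reshape(-1,3)
    full=np.zeros(im.shape); 
    c=cloud(d,K,T,R); c=c[(abs(c[:,0]-.585)<.06)&(abs(c[:,1]+.1)<.06)&(c[:,2]>.13)]
    print(n,len(c),c.mean(0),np.percentile(c,[3,97],axis=0))
    q=cv2.minAreaRect((c[:,:2]*1000).astype(np.float32)); print("rect",q)
    g=P[(P[:,2]>.115)&(P[:,2]<.215)&(P[:,0]>.5)&(P[:,0]<.7)&(P[:,1]>-.35)&(P[:,1]<.05)]
    img=np.zeros((440,600,3),np.uint8)
    for p in g:
        a=int((.7-p[0])*2000);b=int((.03-p[1])*1700)
        if 0<=a<440 and 0<=b<600: cv2.circle(img,(b,a),2,tuple(int(x) for x in cv2.applyColorMap(np.uint8([[np.clip((p[2]-.115)*2500,0,255)]]),2)[0,0]),-1)
    cv2.imwrite(f"pics/{n}map.png",img)
```

```text
top0 241 [ 0.585844   -0.0992914   0.16152032] [[ 0.56210861 -0.11796901  0.1543024 ]
 [ 0.6070448  -0.07972958  0.17479919]]
rect ((585.583984375, -99.19945526123047), (41.49570083618164, 47.64439010620117), 78.978759765625)
scene0 193 [ 0.58632805 -0.09621304  0.16212491] [[ 0.56352985 -0.11635685  0.1556559 ]
 [ 0.6110503  -0.07779865  0.17381398]]
rect ((587.7919311523438, -98.0059814453125), (43.85681915283203, 45.58717346191406), 77.64109802246094)
```

View pics/top0map.png

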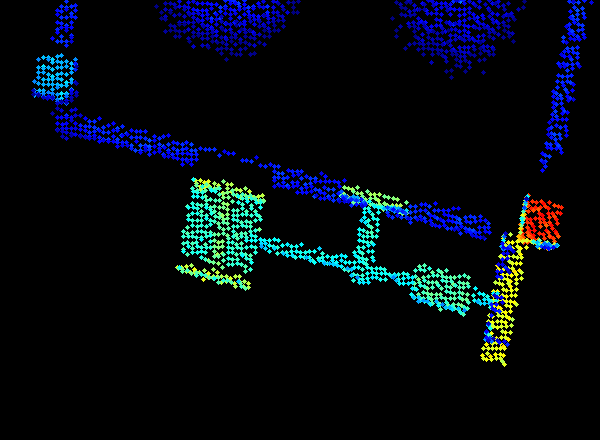

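Request:
{"name": "move_arm", "arguments": {"series": [[[0, 0, -0.4, 0.26, -0.42, 0.2, 0], [0, 0, -0.79, 0.5, -0.8, 0.1, 0], [0, 0, -0.79, 0.5, -0.8, 0.1, 0], [0, 0, -0.79, 0.5, -0.8, 0.05, 0], [0, 0, -0.79, 0.5, -0.8, 0, 0], [0, 0, -0.79, 0.5, -0.8, 0, 0], [0, 0, -0.79, 0.5, -0.8, 0, 0], [0, 0, -0.79, 0.5, -0.8, 0, 0], [0, 0, -0.79, 0.5, -0.8, 0, 0], [0, 0, -0.79, 0.5, -0.8, 0, 0], [0, 0, -0.79, 0.5, -0.8, 0, 0], [0, 0, -0.79, 0.5, -0.8, 0, 0], [0, 0, -0.79, 0.5, -0.8, 0, 0], [0, 0, 0, 0, 0, 0, 0]]]}}

```text
time_s: 2.8
tcp_pos: [0.5304, -0.0138, 0.3221]
ee_rot: [[0.01, -0.996, 0.088], [0.001, 0.088, 0.996], [-1.0, -0.01, 0.002]]
wrist_force: [-0.8, -0.1, -0.5]
gripper_width: 0.006
```

Request:
{"name": "move_arm", "arguments": {"series": [[[0, 0.05, -0.45, 0.5, -0.75, 0.05, 0], [0, 0, -0.45, 0.5, -0.75, 0.05, 0], [0, 0, 0, 0, 0, 0, 0]]]}}

```text
time_s: 3.18
tcp_pos: [0.5915, -0.1048, 0.3284]
ee_rot: [[0.003, -0.977, 0.212], [0.001, 0.212, 0.977], [-1.0, -0.003, 0.002]]
wrist_force: [0.5, -0.2, -0.4]
gripper_width: 0.005
```

Run:
```python
from h import *
s=r.sense(); print(s["tcp_pos"],s["ee_rot"].round(4).tolist(),s["joints"].round(1),s["wrist_force"],s["time_s"])
im,d,K,T=cap("wrist","w1"); print(T.round(3).tolist(),K.tolist())
cv2.imwrite("pics/w1b.png",cv2.resize(im[:,:,::-1],(800,600)))
```

```text
[ 0.5914573  -0.104757    0.32838717] [[0.0035, -0.9772, 0.2123], [0.0014, 0.2123, 0.9772], [-1.0, -0.0031, 0.0021]] [  5.4  18.3   0.1  -0.1 -71.6 -17.6] [ 0.46391431 -0.19875985 -0.39934809] 3.175
[[-0.977, 0.204, 0.056, 0.577], [0.212, 0.946, 0.245, -0.171], [-0.003, 0.252, -0.968, 0.42], [0.0, 0.0, 0.0, 1.0]] [[275.69119246349806, 0.0, 258.0871248303367], [0.0, 275.69119246349806, 189.89394062697983], [0.0, 0.0, 1.0]]
```

View pics/w1b.png

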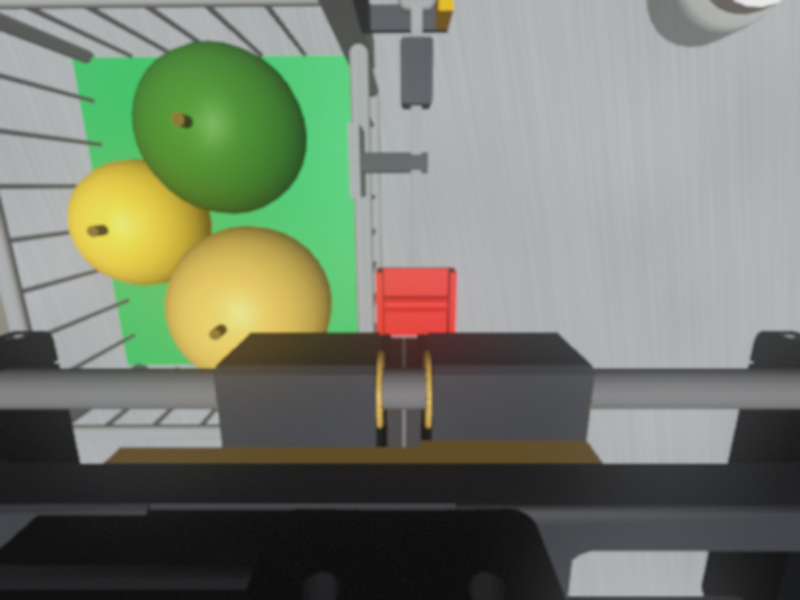

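The wrist view shows the plate at about (417,302), with the rib line near row 300. The rail is vertical in the picture, so the yaw is right. The closed fingertips are at (404,335), and the yellow lip shows at the top edge near (445,12).

Run:
```python
from h import *
f=np.load("pics/w1.npz"); im=f["im"].astype(int); d,K,T=f["d"],f["K"],f["T"]
py=np.array([.2123,.9772]);px=np.array([.9772,-.2123])
R=(im[...,0]>130)&(im[...,1]<90)&(im[...,2]<90)
R[:160]=0
c=cloud(d,K,T,R); c=c[(c[:,2]>.13)&(c[:,2]<.19)]
print(len(c)); a=c[:,:2]@px; b=c[:,:2]@py
print("px",np.percentile(a,[1,50,99]),"py",np.percentile(b,[1,50,99]))
for lo in np.arange(-.10,-.0,.004):
    m=(abs(b-(b.max()+lo+.09))<.002)&(abs(a-np.median(a))<.015)
    if m.sum(): print(round(b.max()+lo+.09,4),m.sum(),c[m,2].mean().round(4))
for t in np.arange(a.min(),a.max(),.003):
    m=abs(a-t)<.0015
    if m.sum(): print("x",t.round(4),m.sum(),c[m,2].max().round(4),np.median(c[m,2]).round(4))
s=r.sense(); print("tcp px,py",s["tcp_pos"][:2]@px,s["tcp_pos"][:2]@py)
# rail direction
v,u=np.mgrid[:384,:512]
P=cloud(d,K,T,d>0)
g=P[(P[:,2]>.12)&(P[:,2]<.14)]; A=g[:,:2]@px;B=g[:,:2]@py
m=(A-np.median(a)>.02)&(A-np.median(a)<.055)&(B-np.median(b)<-.02)&(B>np.median(b)-.16)
q=np.polyfit(B[m],A[m],1);print("rail slope deg",np.degrees(np.arctan(q[0])),m.sum(),"rail px at plate",np.polyval(q,np.median(b)))
# catch/lip
print("lip yellow")
Y=(im[...,0]>120)&(im[...,1]>90)&(im[...,2]<60); Y[30:]=0
c=cloud(d,K,T,Y); print(len(c)); 
if len(c): print(np.percentile(c,[2,50,98],axis=0), np.percentile(c[:,:2]@px,[2,98]),np.percentile(c[:,:2]@py,[2,98]))
# top-cam
f=np.load("pics/top0.npz")
for n in ["top0","scene0"]:
    f=np.load(f"pics/{n}.npz"); im=f["im"].astype(int)
    Y=(im[...,0]>110)&(im[...,1]>70)&(im[...,2]<60)&(im[...,0]>im[...,1]*1.2); c=cloud(f["d"],f["K"],f["T"],Y)
    A=c[:,:2]@px;B=c[:,:2]@py
    m=(c[:,2]>.12)&(A<.6)&(B<-.15)&(B>-.3);print(n,m.sum(),c[m].round(3))
```

```text
1757
px [0.57144967 0.59314607 0.61620814] py [0.0060331  0.02620736 0.047609  ]
0.0383 112 0.1572
0.0423 112 0.1572
0.0463 96 0.1574
x 0.5709 63 0.1727 0.1713
x 0.5739 178 0.1727 0.1638
x 0.5769 105 0.1657 0.1577
x 0.5799 109 0.1652 0.1576
x 0.5829 108 0.1657 0.1577
x 0.5859 113 0.165 0.1576
x 0.5889 111 0.1651 0.1576
x 0.5919 116 0.165 0.1577
x 0.5949 115 0.1651 0.1578
x 0.5979 104 0.1656 0.1575
x 0.6009 104 0.1656 0.1574
x 0.6039 104 0.1651 0.1575
x 0.6069 102 0.165 0.1577
x 0.6099 97 0.1652 0.1576
x 0.6129 149 0.1728 0.1636
x 0.6159 79 0.1727 0.1713
tcp px,py 0.5991605149403942 0.02421366440111869
rail slope deg -0.2573288575499282 1218 rail px at plate 0.6274356557894636
lip yellow
76
[[ 0.53333339 -0.26530985  0.13591535]
 [ 0.53700994 -0.25805222  0.15558796]
 [ 0.53953477 -0.25578647  0.15734181]] [0.57585546 0.58226505] [-0.14499859 -0.13615655]
top0 0 []
scene0 0 []
```

Request:
{"name": "move_arm", "arguments": {"series": [[[0, 0, 0, -0.35, -0.75, -0.2, 0], [0, 0, 0, -0.35, -0.75, -0.2, 0], [0, 0, 0, 0, 0, 0, 0]]]}}

```text
time_s: 3.6
tcp_pos: [0.5465, -0.1908, 0.3043]
ee_rot: [[0.003, -0.979, 0.202], [0.003, 0.202, 0.979], [-1.0, -0.003, 0.004]]
wrist_force: [0.1, -0.6, 0.3]
gripper_width: 0.006
```

Run:
```python
from h import *
s=r.sense(); print(s["tcp_pos"],s["time_s"])
im,d,K,T=cap("wrist","w2")
cv2.imwrite("pics/w2b.png",cv2.resize(im[:200,180:380,::-1],(800,800))[:600])
px=np.array([.9772,-.2123]);py=np.array([.2123,.9772])
I=im.astype(int)
Y=(I[...,0]>110)&(I[...,1]>80)&(I[...,2]<60); Y[100:]=0;Y[:,:180]=0
v,u=np.nonzero(Y);print(len(v),u.min(),u.max(),v.min(),v.max())
c=cloud(d,K,T,Y);print(np.percentile(c[:,2],[1,10,50,90,95,99]),np.histogram(c[:,2],bins=np.arange(.1,.2,.004)))
P=cloud(d,K,T,d>0);A=P[:,:2]@px;B=P[:,:2]@py
m=(A>.56)&(A<.66)&(B<-.10)&(B>-.19)&(P[:,2]>.12)&(P[:,2]<.22)
for zl in np.arange(.12,.215,.005):
  k=m&(P[:,2]>=zl)&(P[:,2]<zl+.005)
  if k.sum()>5: print(zl.round(3),k.sum(),"A",np.percentile(A[k],[2,98]).round(3),"B",np.percentile(B[k],[2,98]).round(3))
```

```text
[ 0.54647993 -0.19075066  0.30431289] 3.6Traceback (most recent call last):
  File "<stdin>", line 8, in <module>
    return umr_minimum(a, axis, None, out, keepdims, initial, where)
ValueError: zero-size array to reduction operation minimum which has no identity
```

View pics/w2b.png

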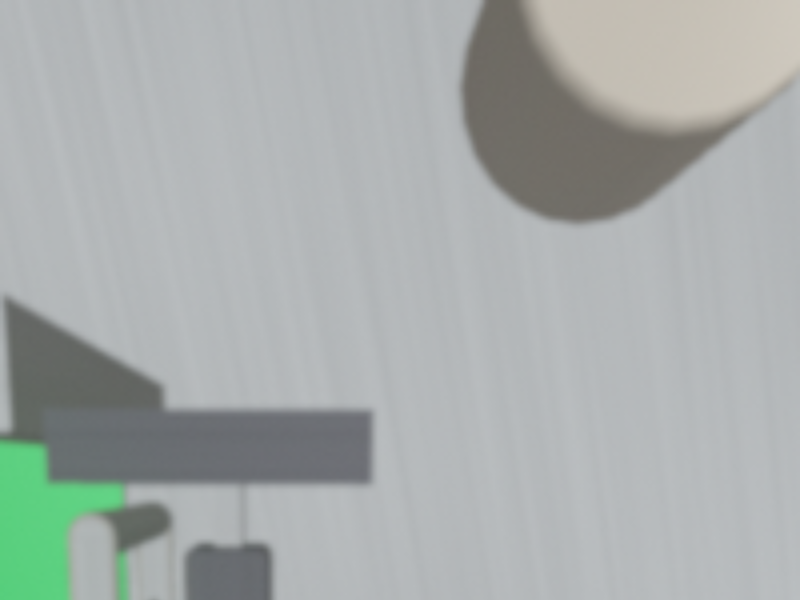

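Run:
```python
from h import *
px=np.array([.9772,-.2123]);py=np.array([.2123,.9772])
for n in ["w2","w1","top0","scene0"]:
  f=np.load(f"pics/{n}.npz");d,K,T=f["d"],f["K"],f["T"]
  P=cloud(d,K,T,d>0);A=P[:,:2]@px;B=P[:,:2]@py
  m=(A>.56)&(A<.66)&(B<-.10)&(B>-.19)&(P[:,2]>.12)&(P[:,2]<.22)
  print(n)
  for zl in np.arange(.12,.215,.005):
    k=m&(P[:,2]>=zl)&(P[:,2]<zl+.005)
    if k.sum()>5: print(zl.round(3),k.sum(),"A",np.percentile(A[k],[2,98]).round(3),"B",np.percentile(B[k],[2,98]).round(3),np.median(P[k,2]).round(4))
im=cv2.imread("pics/w1.png"); cv2.imwrite("pics/w1c.png",cv2.resize(im[0:40,220:300],(800,400),interpolation=cv2.INTER_CUBIC))
im=cv2.imread("pics/scene0.png"); cv2.imwrite("pics/s0c.png",cv2.resize(im[130:175,150:210],(800,600),interpolation=cv2.INTER_CUBIC))
```

```text
w2
0.12 36 A [0.623 0.629] B [-0.166 -0.103] 0.1226
0.125 275 A [0.623 0.634] B [-0.162 -0.101] 0.1286
0.13 110 A [0.625 0.632] B [-0.165 -0.101] 0.1306
0.135 25 A [0.627 0.648] B [-0.166 -0.145] 0.1384
0.14 53 A [0.585 0.642] B [-0.166 -0.101] 0.1429
0.145 50 A [0.585 0.628] B [-0.167 -0.111] 0.1473
0.15 132 A [0.591 0.628] B [-0.165 -0.124] 0.1531
0.155 270 A [0.585 0.627] B [-0.163 -0.1  ] 0.1595
0.16 373 A [0.586 0.628] B [-0.163 -0.1  ] 0.1606
0.165 51 A [0.627 0.648] B [-0.166 -0.145] 0.1681
0.17 160 A [0.566 0.628] B [-0.166 -0.137] 0.1747
0.175 1474 A [0.565 0.627] B [-0.154 -0.137] 0.1761
0.18 52 A [0.627 0.628] B [-0.166 -0.145] 0.1829
0.185 71 A [0.627 0.648] B [-0.166 -0.145] 0.1881
0.19 80 A [0.627 0.642] B [-0.166 -0.145] 0.192
0.195 1022 A [0.627 0.649] B [-0.167 -0.145] 0.1991
0.2 172 A [0.627 0.648] B [-0.167 -0.145] 0.2003
w1
0.12 179 A [0.576 0.649] B [-0.149 -0.116] 0.1235
0.125 845 A [0.582 0.654] B [-0.15  -0.102] 0.1265
0.13 183 A [0.576 0.647] B [-0.146 -0.101] 0.1308
0.135 107 A [0.575 0.648] B [-0.146 -0.136] 0.1372
0.14 74 A [0.575 0.649] B [-0.146 -0.136] 
[... 1240 characters left out ...]
02] 0.1318
0.135 21 A [0.574 0.649] B [-0.156 -0.136] 0.1376
0.14 16 A [0.577 0.649] B [-0.163 -0.105] 0.1432
0.145 23 A [0.577 0.649] B [-0.16  -0.104] 0.1476
0.15 44 A [0.575 0.649] B [-0.157 -0.105] 0.153
0.155 35 A [0.575 0.647] B [-0.149 -0.104] 0.1573
0.16 39 A [0.585 0.649] B [-0.152 -0.103] 0.1621
0.165 18 A [0.617 0.649] B [-0.16  -0.136] 0.1679
0.17 27 A [0.565 0.649] B [-0.157 -0.135] 0.1726
0.175 90 A [0.565 0.648] B [-0.151 -0.134] 0.1773
0.18 18 A [0.575 0.649] B [-0.166 -0.138] 0.1813
0.185 12 A [0.627 0.649] B [-0.161 -0.142] 0.1887
0.19 7 A [0.634 0.643] B [-0.147 -0.142] 0.1918
0.195 30 A [0.627 0.649] B [-0.166 -0.142] 0.1985
0.2 28 A [0.629 0.649] B [-0.167 -0.145] 0.2014
```

View pics/w1c.png

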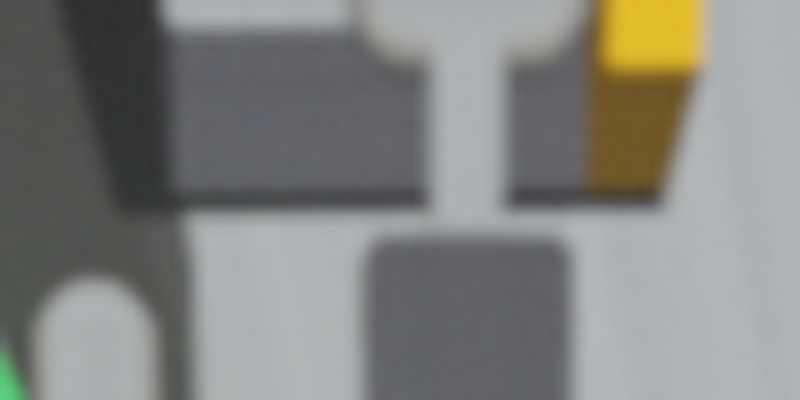

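View pics/s0c.png

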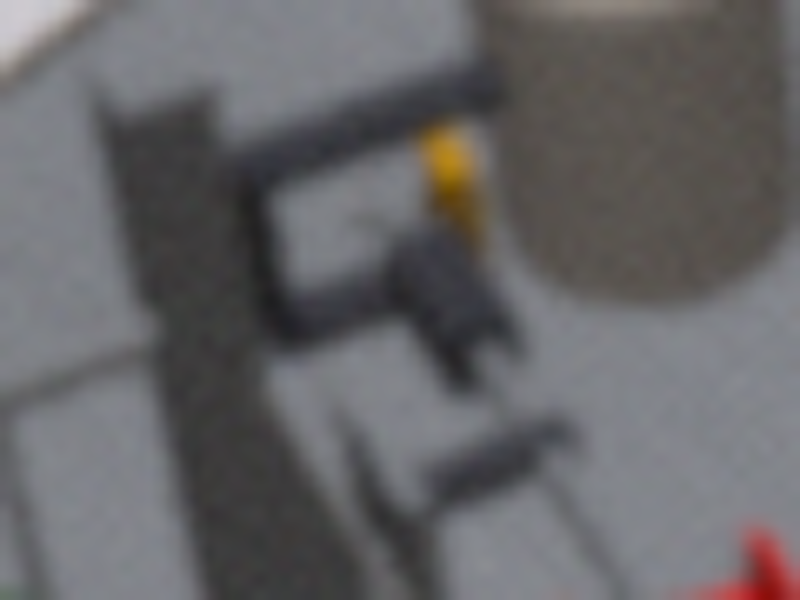

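Run:
```python
from h import *
f=np.load("pics/w1.npz"); im=f["im"].astype(int)
Y=(im[...,0]>190)&(im[...,1]>150)&(im[...,2]<90); Y[8:]=0; Y[:,:270]=0
c=cloud(f["d"],f["K"],f["T"],Y); print(len(c),np.percentile(c[:,2],[5,50,95]))
# nose top / bar rod z
print(im[2,255:275:3].tolist())
m=np.zeros(Y.shape,bool); m[0:3,262:274]=1; c=cloud(f["d"],f["K"],f["T"],m); print(np.percentile(c[:,2],[5,50,95]))
```

```text
60 [0.15466778 0.15607592 0.1572593 ]
[[129, 129, 130], [168, 169, 168], [171, 174, 175], [172, 176, 177], [172, 176, 178], [171, 175, 176], [172, 174, 175]]
[0.15261584 0.15398874 0.1548677 ]
```

Lip top measures z≈0.156, so the nose needs to rise about 11–12 mm. It meets the hood at about 16–17 mm, so I'm aiming for 14 mm. Moving above the plate next.

Request:
{"name": "move_arm", "arguments": {"series": [[[0, 0, -0.02, 0.33, 0.74, -0.1, 0], [0, 0, -0.02, 0.33, 0.74, -0.1, 0], [0, 0, 0, 0, 0, -0.1, 0], [0, 0, 0, 0, 0, 0, 0]]]}}

```text
time_s: 4.15
tcp_pos: [0.5881, -0.0926, 0.2894]
ee_rot: [[0.01, -0.98, 0.198], [0.003, 0.198, 0.98], [-1.0, -0.01, 0.005]]
wrist_force: [-0.2, 0.1, 0.0]
gripper_width: 0.007
```

Request:
{"name": "move_arm", "arguments": {"series": [[[-0.02, 0.07, -0.07, -0.04, -0.13, -0.33, 0], [0, 0, 0, 0, 0, -0.33, 0], [0, 0, 0, 0, 0, 0, 0]]]}}

```text
time_s: 4.53
tcp_pos: [0.584, -0.102, 0.2475]
ee_rot: [[-0.001, -0.978, 0.21], [0.001, 0.21, 0.978], [-1.0, 0.001, 0.0]]
wrist_force: [-0.9, -1.6, 0.1]
gripper_width: 0.011
```

Request:
{"name": "move_arm", "arguments": {"series": [[[0, 0, 0, 0.03, 0.03, -0.15, 0], [0, 0, 0, 0, 0, 0, 0]]]}}

```text
time_s: 4.78
tcp_pos: [0.5857, -0.1013, 0.2383]
ee_rot: [[-0.001, -0.977, 0.212], [0.0, 0.212, 0.977], [-1.0, 0.001, 0.0]]
wrist_force: [-0.1, -1.0, 0.6]
gripper_width: 0.006
```

Run:
```python
from h import *
s=r.sense(); print(s["tcp_pos"],s["wrist_force"],s["ee_rot"][:,0])
im,d,K,T=cap("wrist","w3")
cv2.imwrite("pics/w3b.png",cv2.resize(im[100:300,180:380,::-1],(600,600)))
```

```text
[ 0.58571733 -0.10130375  0.2382589 ] [-0.10211101 -0.95901589  0.63729801] [-6.33741860e-04  4.10435746e-04 -9.99999715e-01]
```

View pics/w3b.png

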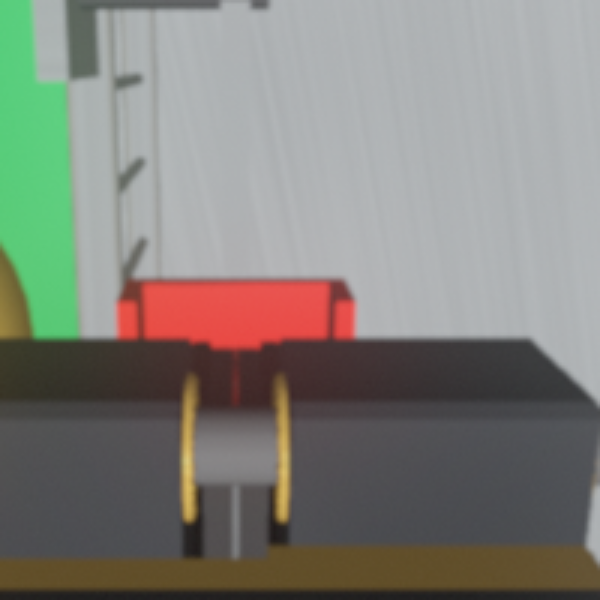

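The fingertips are centred between the rims (col 236 against a centre of 237). Pressing down slowly.

Request:
{"name": "move_arm", "arguments": {"series": [[[0, 0, 0, 0, 0.01, -0.06, 0], [0, 0, 0, 0, 0, -0.05, 0], [0, 0, 0, 0, 0, -0.05, 0], [0, 0, 0, 0, 0, 0, 0]]]}}

```text
time_s: 5.32
tcp_pos: [0.5867, -0.1004, 0.2307]
ee_rot: [[0.004, -0.977, 0.211], [0.0, 0.211, 0.977], [-1.0, -0.004, 0.001]]
wrist_force: [-0.9, 0.2, 1.3]
gripper_width: 0.004
```

Run:
```python
from h import *
s=r.sense(); print(s["tcp_pos"],s["wrist_force"])
```

```text
[ 0.58671574 -0.10039498  0.23065955] [-0.92749686  0.23229108  1.25840258]
```

Request:
{"name": "move_arm", "arguments": {"series": [[[0, 0, 0, 0, 0, -0.06, 0], [0, 0, 0, 0, 0, -0.06, 0], [0, 0, 0, 0, 0, -0.05, 0], [0, 0, 0, 0, 0, 0, 0]]]}}

```text
time_s: 5.82
tcp_pos: [0.587, -0.1001, 0.22]
ee_rot: [[0.005, -0.978, 0.211], [0.001, 0.211, 0.978], [-1.0, -0.005, 0.002]]
wrist_force: [-1.0, 2.4, 0.1]
gripper_width: 0.005
```

Run:
```python
from h import *
s=r.sense(); print(s["tcp_pos"],s["wrist_force"],s["time_s"])
im,d,K,T=cap("scene","s4")
cv2.imwrite("pics/s4b.png",cv2.resize(im[120:200,140:240,::-1],(750,600),interpolation=cv2.INTER_CUBIC))
im,d,K,T=cap("wrist","w4")
cv2.imwrite("pics/w4b.png",cv2.resize(im[0:200,180:380,::-1],(600,600)))
```

```text
[ 0.58704921 -0.10006717  0.21999032] [-1.00840709  2.35806873  0.10130343] 5.825
```

View pics/s4b.png

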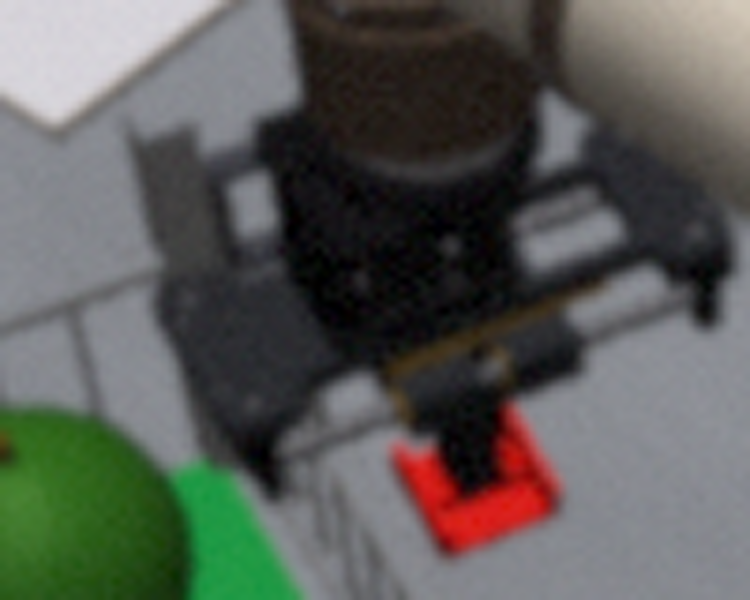

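View pics/w4b.png

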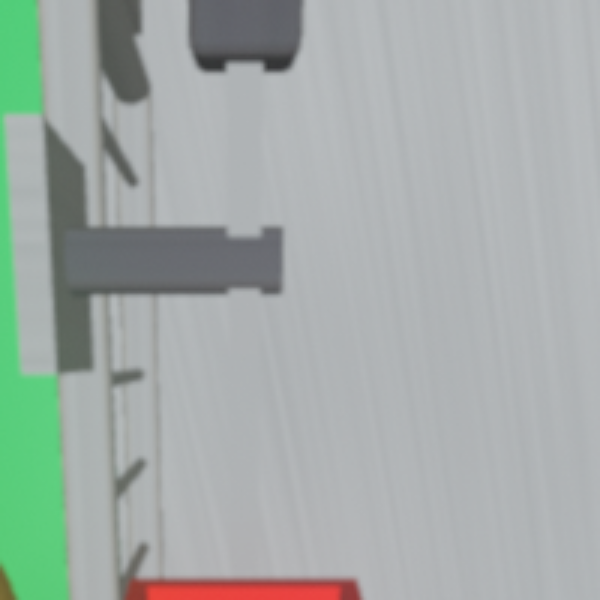

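```bash
cat > tilt.py <<'E'
from h import *
import sys
px=np.array([.978,-.2079]);py=np.array([.2079,.978])
for n in sys.argv[1:]:
  f=np.load(f"pics/{n}.npz");d,K,T=f["d"],f["K"],f["T"]
  P=cloud(d,K,T,d>0);A=P[:,:2]@px;B=P[:,:2]@py
  for nm,lo,hi in [("block",-.115,-.095),("bar",-.09,-.065),("bar2",-.05,.0),("plate",.006,.02)]:
    m=(abs(A-np.median([.5938,.595]))<.004)&(B>lo)&(B<hi)&(P[:,2]>.12)&(P[:,2]<.19)
    if m.sum()>4: print(n,nm,m.sum(),np.median(P[m,2]).round(4),np.median(B[m]).round(4),np.polyfit(B[m],P[m,2],1)[0].round(3))
E
python3 tilt.py w1 w4
```

```text
w1 block 233 0.1603 -0.1052 0.005
w1 bar 213 0.1534 -0.0773 0.001
w1 bar2 339 0.1533 -0.0278 -0.001
w1 plate 132 0.1574 0.0135 0.158
w4 block 66 0.1665 -0.0957 0.105
w4 bar 712 0.1565 -0.0787 -0.251
w4 bar2 822 0.1474 -0.0271 -0.179
w4 plate 470 0.1539 0.0148 2.255
```

Request:
{"name": "move_arm", "arguments": {"series": [[[0, 0.03, 0, -0.08, 0.02, 0.02, 0], [0, 0, 0, -0.08, 0.02, 0, 0], [0, 0, 0, 0, 0, 0, 0]]]}}

```text
time_s: 6.3
tcp_pos: [0.5774, -0.098, 0.2222]
ee_rot: [[0.003, -0.978, 0.211], [0.0, 0.211, 0.978], [-1.0, -0.003, 0.001]]
wrist_force: [-1.2, 1.5, 0.6]
gripper_width: 0.006
```

```bash
python3 - <<'E'
from h import *
s=r.sense(); print(s["tcp_pos"],s["wrist_force"],s["moment"],s["time_s"])
im,d,K,T=cap("wrist","w5")
cv2.imwrite("pics/w5b.png",cv2.resize(im[0:240,140:380,::-1],(600,600)))
E
python3 tilt.py w5
```

```text
[ 0.57740926 -0.09797798  0.22224783] [-1.23034391  1.49292384  0.60579443] [0.32707682 0.04338839 0.03019308] 6.3
w5 block 112 0.1657 -0.0963 0.043
w5 bar 651 0.1559 -0.0784 -0.181
w5 bar2 865 0.1483 -0.0269 -0.157
w5 plate 262 0.1473 0.013 2.225
```

View pics/w5b.png

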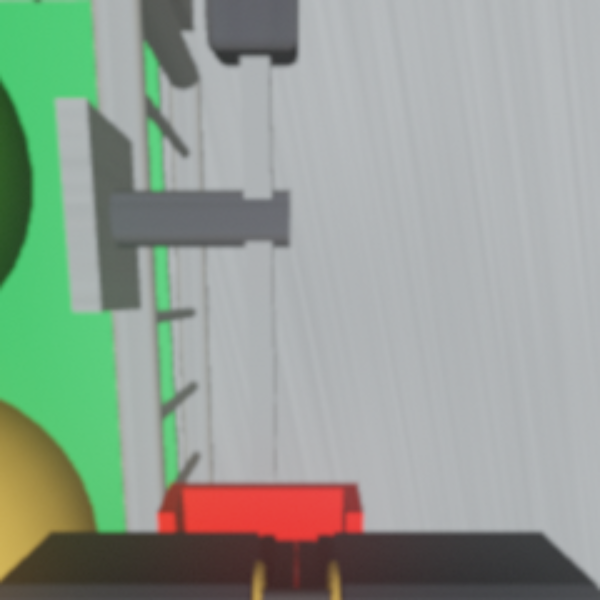

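Request:
{"name": "move_arm", "arguments": {"series": [[[0, 0, 0, -0.08, 0.02, -0.025, 0], [0, 0, 0, -0.08, 0.02, 0, 0], [0, 0, 0, 0, 0, 0, 0]]]}}

```text
time_s: 6.72
tcp_pos: [0.5707, -0.0944, 0.2222]
ee_rot: [[0.013, -0.978, 0.21], [0.001, 0.21, 0.978], [-1.0, -0.013, 0.004]]
wrist_force: [0.4, -1.2, 1.4]
gripper_width: 0.007
```

```bash
python3 - <<'E'
from h import *
s=r.sense(); print(s["tcp_pos"],s["wrist_force"],s["moment"],s["time_s"])
im,d,K,T=cap("wrist","w6")
cv2.imwrite("pics/w6b.png",cv2.resize(im[0:240,140:380,::-1],(600,600)))
E
python3 tilt.py w6
```

```text
[ 0.57066291 -0.0944365   0.22219282] [ 0.41013714 -1.1642967   1.41000315] [0.28533993 0.04692883 0.04112767] 6.725
w6 bar 18 0.1637 -0.0893 -0.414
w6 bar2 7 0.145 -0.0024 0.04
w6 plate 200 0.1468 0.0113 -0.141
```

View pics/w6b.png

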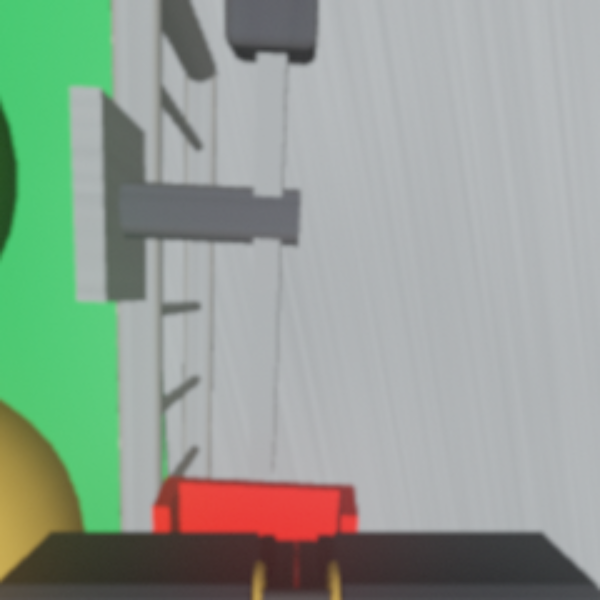

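The gate has started to move, about 2.5° by the bar's slant in the picture. Forces are 1–2 N, so the nose isn't blocked. Next, a planner for the arc.

```bash
cat > plan.py <<'E'
from h import *
import sys
from scipy.spatial.transform import Rotation as Ro
H=np.array([.6409,-.0097]); off=float(sys.argv[3]) if len(sys.argv)>3 else 43.5
zt=float(sys.argv[4]) if len(sys.argv)>4 else .2213
def tcp(th):
    a=np.radians(12)+th  # py rotated clockwise: (sin,cos)
    py=np.array([np.sin(a),np.cos(a)]);px=np.array([np.cos(a),-np.sin(a)])
    p=H-.1*py-off/1000*px
    R=np.column_stack([[0,0,-1],[-px[0],-px[1],0],[py[0],py[1],0]])
    return p,R
s=r.sense();p=s["tcp_pos"];R=s["ee_rot"]
# present polar angle
b=p[:2]-H; th0=np.arctan2(-(-.1),0) if 0 else None
ang=np.arctan2(b[1],b[0]); b0=tcp(0)[0]-H; ang0=np.arctan2(b0[1],b0[0])
th=((ang0-ang+np.pi)%(2*np.pi)-np.pi); print("t",s["time_s"],"theta est %.1f deg, radius %.1f (want %.1f), z %.4f F"%(np.degrees(th),np.linalg.norm(b)*1000,np.linalg.norm(b0)*1000,p[2]),s["wrist_force"].round(1),"j6 %.0f"%s["joints"][5])
print("yaw err deg", np.degrees(Ro.from_matrix(tcp(th)[1]@R.T).as_rotvec()).round(2))
T=np.radians(float(sys.argv[1])); n=int(sys.argv[2])
cp,cR=p.copy(),R
for k in range(1,n+1):
    q,Q=tcp(th+(T-th)*k/n); t=np.array([*q,p[2]+(zt-p[2])*k/n])
    print(np.round(np.r_[Ro.from_matrix(Q@cR.T).as_rotvec(degrees=True)/8,(t-cp)/.06],3).tolist()); cp,cR=t,Q
E
python3 plan.py 12 4
```

```text
t 6.775 theta est 4.1 deg, radius 110.1 (want 109.1), z 0.2220 F [1.7 1.6 1.8] j6 -19
yaw err deg [-0.05  0.74 -4.02]
[-0.004, 0.093, -0.748, -0.036, 0.054, -0.003]
[0.0, 0.0, -0.245, -0.046, 0.042, -0.003]
[0.0, 0.0, -0.245, -0.044, 0.044, -0.003]
[0.0, 0.0, -0.245, -0.043, 0.045, -0.003]
```

Request:
{"name": "move_arm", "arguments": {"series": [[[0, 0.08, -0.4, -0.05, 0.05, -0.015, 0], [0, 0, -0.4, -0.06, 0.045, -0.01, 0], [0, 0, -0.35, -0.06, 0.045, -0.005, 0], [0, 0, -0.3, -0.05, 0.045, -0.003, 0]]]}}

```text
time_s: 7.28
tcp_pos: [0.5594, -0.084, 0.2209]
ee_rot: [[0.007, -0.913, 0.408], [-0.002, 0.408, 0.913], [-1.0, -0.007, 0.001]]
wrist_force: [2.1, 0.7, 1.7]
gripper_width: 0.003
```

```bash
python3 plan.py 25 4
```

```text
t 7.275 theta est 12.1 deg, radius 110.3 (want 109.1), z 0.2209 F [2.1 0.7 1.7] j6 -32
yaw err deg [ 0.1   0.42 -0.09]
[0.014, 0.052, -0.413, -0.051, 0.092, 0.002]
[0.0, 0.0, -0.402, -0.062, 0.081, 0.002]
[0.0, 0.0, -0.402, -0.057, 0.084, 0.002]
[0.0, 0.0, -0.402, -0.053, 0.087, 0.002]
```

Request:
{"name": "move_arm", "arguments": {"series": [[[0.01, 0.05, -0.42, -0.055, 0.085, 0, 0], [0, 0, -0.42, -0.06, 0.083, 0, 0], [0, 0, -0.42, -0.057, 0.085, 0, 0], [0, 0, -0.42, -0.053, 0.087, 0, 0]]]}}

```text
time_s: 7.78
tcp_pos: [0.5458, -0.065, 0.2209]
ee_rot: [[-0.0, -0.789, 0.614], [-0.004, 0.614, 0.789], [-1.0, -0.002, -0.003]]
wrist_force: [2.5, -0.8, 1.9]
gripper_width: 0.005
```

```bash
python3 - <<'E'
from h import *
im,d,K,T=cap("wrist","w7")
cv2.imwrite("pics/w7b.png",cv2.resize(im[0:240,140:380,::-1],(600,600)))
E
python3 plan.py 45 5
```

```text
t 7.825 theta est 24.7 deg, radius 110.3 (want 109.1), z 0.2208 F [-0.4  1.3  1.1] j6 -48
yaw err deg [ 0.19 -0.08  1.26]
[0.024, -0.011, -0.35, -0.041, 0.124, 0.002]
[0.0, 0.0, -0.507, -0.052, 0.118, 0.002]
[0.0, 0.0, -0.507, -0.043, 0.121, 0.002]
[0.0, 0.0, -0.507, -0.035, 0.124, 0.002]
[0.0, 0.0, -0.507, -0.026, 0.126, 0.002]
```

View pics/w7b.png

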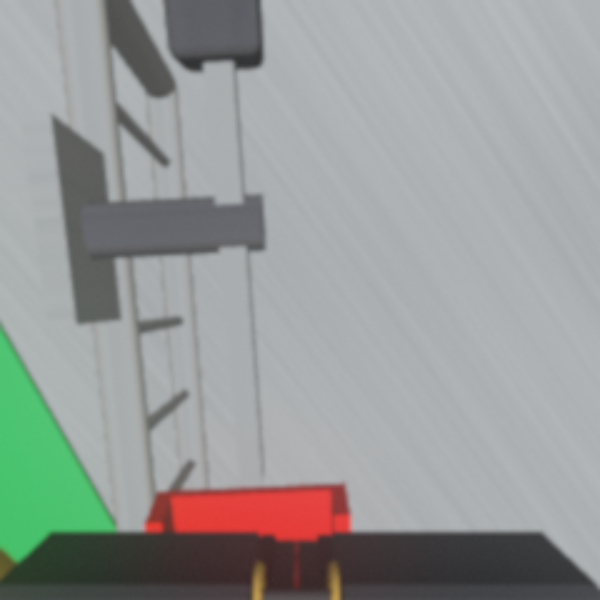

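The gate is free and following at about 22°, with the tool yaw leading by a few degrees. I'll carry on, turning a little less.

Request:
{"name": "move_arm", "arguments": {"series": [[[0.02, -0.01, -0.15, -0.045, 0.122, 0, 0], [0, 0, -0.45, -0.052, 0.118, 0, 0], [0, 0, -0.5, -0.043, 0.121, 0, 0], [0, 0, -0.5, -0.035, 0.124, 0, 0], [0, 0, -0.5, -0.026, 0.126, 0, 0]]]}}

```text
time_s: 8.45
tcp_pos: [0.5323, -0.029, 0.2207]
ee_rot: [[-0.002, -0.569, 0.822], [-0.004, 0.822, 0.569], [-1.0, -0.002, -0.004]]
wrist_force: [2.1, -1.4, 0.5]
gripper_width: 0.004
```

```bash
python3 plan.py 65 5
```

```text
t 8.45 theta est 44.4 deg, radius 110.3 (want 109.1), z 0.2207 F [ 2.1 -1.4  0.5] j6 -70
yaw err deg [ 0.22 -0.12 -1.09]
[0.027, -0.016, -0.652, 0.002, 0.133, 0.002]
[0.0, 0.0, -0.515, -0.009, 0.13, 0.002]
[0.0, 0.0, -0.515, 0.0, 0.131, 0.002]
[0.0, 0.0, -0.515, 0.01, 0.13, 0.002]
[0.0, 0.0, -0.515, 0.019, 0.129, 0.002]
```

Request:
{"name": "move_arm", "arguments": {"series": [[[0.03, -0.02, -0.45, -0.01, 0.132, 0.002, 0], [0, 0, -0.5, -0.005, 0.13, 0.002, 0], [0, 0, -0.5, 0.003, 0.131, 0.002, 0], [0, 0, -0.5, 0.012, 0.13, 0.002, 0], [0, 0, -0.5, 0.02, 0.129, 0.002, 0]]]}}

```text
time_s: 9.07
tcp_pos: [0.5321, 0.009, 0.221]
ee_rot: [[-0.004, -0.25, 0.968], [-0.004, 0.968, 0.25], [-1.0, -0.003, -0.004]]
wrist_force: [1.0, -2.4, 0.0]
gripper_width: 0.003
```

```bash
python3 - <<'E'
from h import *
im,d,K,T=cap("wrist","w8")
cv2.imwrite("pics/w8b.png",cv2.resize(im[0:240,140:380,::-1],(600,600)))
E
python3 plan.py 92 6
```

```text
t 9.125 theta est 64.7 deg, radius 110.4 (want 109.1), z 0.2209 F [0.8 2.  0.8] j6 -94
yaw err deg [ 0.17 -0.19 -1.12]
[0.02, -0.025, -0.709, 0.054, 0.137, 0.001]
[0.0, 0.0, -0.569, 0.042, 0.138, 0.001]
[0.0, 0.0, -0.569, 0.053, 0.134, 0.001]
[0.0, 0.0, -0.569, 0.064, 0.129, 0.001]
[0.0, 0.0, -0.569, 0.074, 0.124, 0.001]
[0.0, 0.0, -0.569, 0.083, 0.118, 0.001]
```

View pics/w8b.png

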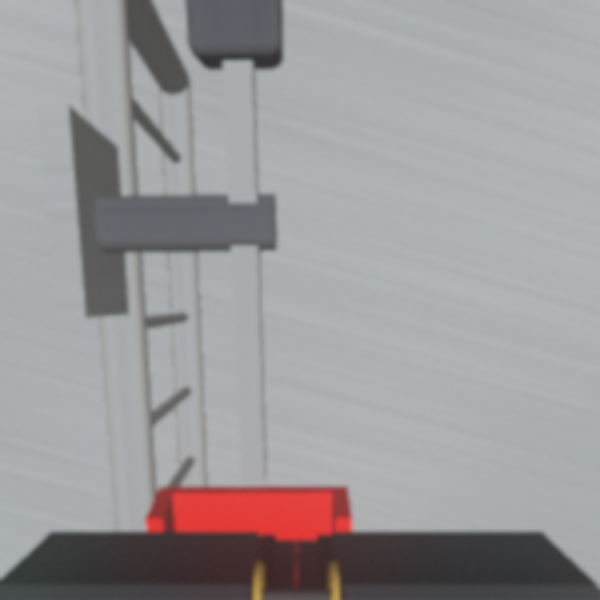

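Request:
{"name": "move_arm", "arguments": {"series": [[[0.02, -0.02, -0.55, 0.04, 0.138, 0, 0], [0, 0, -0.57, 0.042, 0.138, 0, 0], [0, 0, -0.57, 0.053, 0.134, 0, 0], [0, 0, -0.57, 0.064, 0.129, 0, 0], [0, 0, -0.57, 0.074, 0.124, 0, 0], [0, 0, -0.57, 0.083, 0.118, 0, 0], [0, 0, 0, 0, 0, 0, 0]]]}}

```text
time_s: 10.0
tcp_pos: [0.5497, 0.0534, 0.2193]
ee_rot: [[-0.015, 0.228, 0.974], [-0.006, 0.974, -0.228], [-1.0, -0.009, -0.013]]
wrist_force: [1.3, 0.1, 0.2]
gripper_width: 0.006
```

```bash
cat > gate.py <<'E'
from h import *
import sys
for n,k in [("top",sys.argv[1]),("wrist",sys.argv[1])]:
    im,d,K,T=cap(n,n+k)
    if n=="wrist": cv2.imwrite(f"pics/wrist{k}b.png",cv2.resize(im[0:240,140:380,::-1],(600,600)))
    else: cv2.imwrite(f"pics/top{k}b.png",cv2.resize(im[80:280,180:430,::-1],(750,600)))
    # top rail points
    P=cloud(d,K,T,d>0); H=np.array([.6409,-.0097])
    q=P[:,:2]-H; rr=np.linalg.norm(q,axis=1)
    m=(P[:,2]>.115)&(P[:,2]<.137)&(rr>.05)&(rr<.26)&(q[:,0]<-.02)&(q@np.array([.978,-.208])<-.03)
    q=q[m]
    if len(q)>20:
        # robust line through points near hinge line
        best=max(np.arange(0,1.8,.002),key=lambda th:(abs(q@np.array([np.cos(np.radians(12)+th),-np.sin(np.radians(12)+th)]))<.006).sum())
        print(n,"gate deg",np.degrees(best),len(q))
E
python3 gate.py 9; python3 plan.py 95 1
```

```text
top gate deg 89.03764136332994 191
wrist gate deg 89.49600759943459 3061
t 10.1 theta est 89.0 deg, radius 110.9 (want 109.1), z 0.2194 F [0.  1.2 0.5] j6 -126
yaw err deg [ 0.35 -0.88  2.23]
[0.038, -0.112, -0.474, 0.142, 0.134, 0.032]
```

View pics/top9b.png

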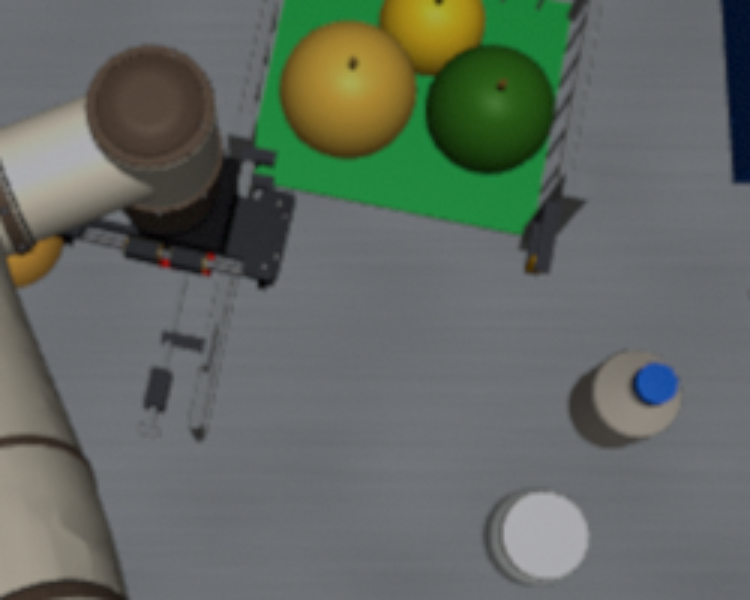

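View pics/wrist9b.png

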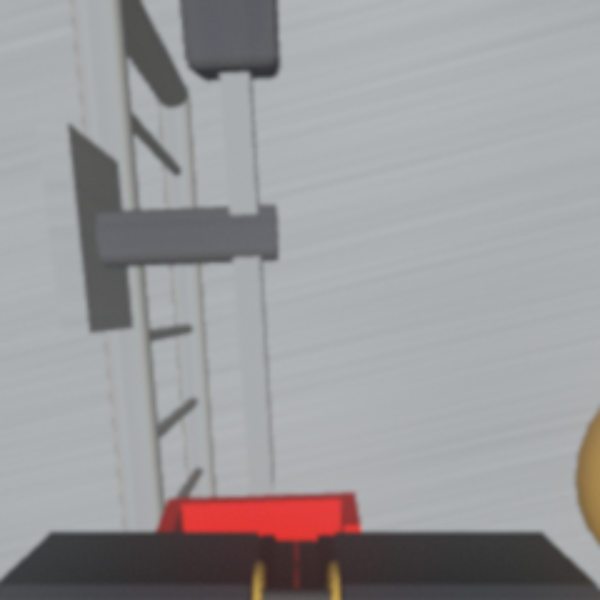

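The gate is open about 89°, by both the top and wrist views. I'll lift straight up, slowly at first so the bar falls back gently.

Request:
{"name": "move_arm", "arguments": {"series": [[[0, 0, 0, 0, -0.02, 0.06, 0], [0, 0, 0, 0, 0, 0.1, 0], [0, 0, 0, 0, 0, 0.15, 0], [0, 0, 0, 0, 0, 0.3, 0], [0, 0, 0, 0, 0, 0.5, 0], [0, 0, 0, 0, 0, 0.6, 0], [0, 0, 0, 0, 0, 0.5, 0], [0, 0, 0, 0, 0, 0, 0]]]}}

```text
time_s: 11.1
tcp_pos: [0.5453, 0.0499, 0.3571]
ee_rot: [[-0.023, 0.227, 0.974], [-0.007, 0.974, -0.227], [-1.0, -0.012, -0.021]]
wrist_force: [0.6, 0.4, 0.9]
gripper_width: 0.006
```

```bash
python3 gate.py 10
```

```text
top gate deg 88.92304980430377 242
wrist gate deg 89.61059915846076 1381
```

View pics/wrist10.png

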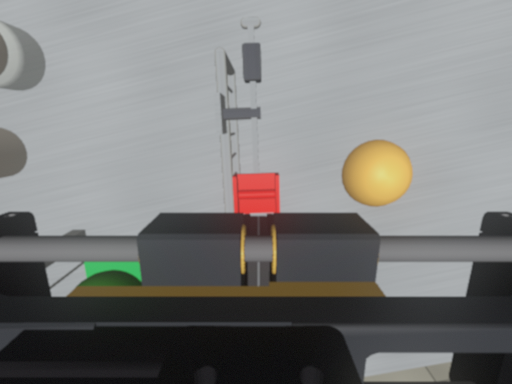

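The gate stays open, with the bar at col 255 and the plate at (256,193). Now I'll check that the bar is level and the bystanders haven't moved.

Run:
```python
from h import *
f=np.load("pics/wrist10.npz");d,K,T=f["d"],f["K"],f["T"]
for u,v in [(255,90),(256,130),(257,150),(258,165),(252,62),(257,180),(257,193)]: print(u,v,w(d,K,T,u,v).round(4))
im,d,K,T=cap("top","t11"); cap("scene","s11")
f=np.load("pics/top0.npz")
for n in ["jug","tub","half_melon"]:
    for q in spotter.trace("top",n)[:1]:
        print(n,q["conf"],np.round(q["centre"],1),np.median(cloud(d,K,T,q["mask"]),0).round(3))
print(r.sense()["wrist_force"],r.sense()["time_s"])
```

```text
255 90 [0.4453 0.0675 0.1534]
256 130 [0.4842 0.0594 0.1535]
257 150 [0.5047 0.0557 0.1533]
258 165 [0.5207 0.053  0.1525]
252 62 [0.4205 0.0705 0.1605]
257 180 [0.5356 0.0485 0.1572]
257 193 [0.5481 0.0457 0.164 ]
jug 0.82 [387.  211.1] [ 0.415 -0.341  0.118]
tub 0.65 [357.6 260.3] [ 0.297 -0.268  0.074]
half_melon 0.83 [184.8 157.6] [0.583 0.211 0.043]
[ 0.63375717 -0.5229973   0.01107323] 11.45
```

View pics/s11.png

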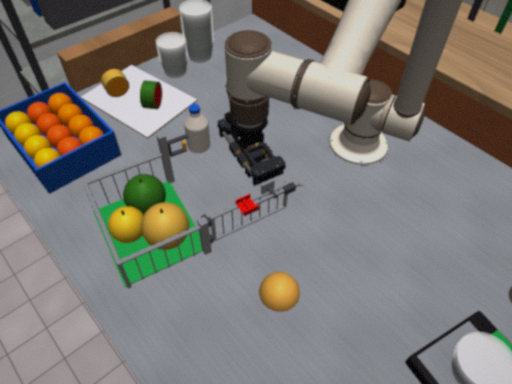

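The scene view shows the gate standing out from the pen with the plate at (247,204). The arm is clear of it, and the jug, tub and half melon (280,291) are where they started. The latch bar measures level, so I'm handing in.

```bash
python3 -c "
from h import *
print(r.finish_job())"
```

```text
the job is handed in; nothing more can be done
None
```

The gate is open about square to the pen, the latch bar is back level, and the job is handed in at about 11.5 s of the 72 s.

- **Pressing the latch:** I pressed the plate about 13–15 mm, with about 1–2 N upward on the wrist. I had estimated the nose would clear the lip at 11–12 mm and meet the hood at about 16–17 mm. The press drifted to about 15.6 mm at the very end, when the gate was already well clear of the catch.
- **Swinging the gate:** I drew it open by the trough's front rim with forces under about 3.5 N, then lifted straight off.
- **Final checks:** After release the gate measured 88.9° from the top camera and 89.6° from the wrist camera. The bar was level, with its top at 0.153 m along its length and the end block and rib back at their rest heights to within about 1 mm. The gripper stands clear above the gate with no contact force.
- **Jug, tub and half melon:** The jug and tub positions match the start. The half melon's last top-view position differed by about 1 cm, probably because the arm partly hid it. In the scene picture it hasn't moved.

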